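Slide a walnut blank along the rail into the stop corner of the jig

ROBOT

A 6-joint arm with a two-finger parallel gripper is mounted at the origin on a cart in front of the work surface, level with it; the furniture and walls round the work are solid. World frame = base frame: x ahead of the robot, y to its left, z up, the work surface at z = 0. Lengths are in m, angles in rad, forces in N, time in s.
With the tool pointing down it reaches from about 0.25 to 0.85 m from the base axis. Payload 12.5 kg.
Tool frame: the origin (TCP) lies midway between the tips of the shut fingers; the grasp point (between the pads) lies 19 mm behind it; z points along the fingers, y is the direction in which the jaws open and shut (so a half turn about z gives the same grasp; the last joint's range is limited). The gripper opens to 93 mm and grips with 3 to 60 N. Pads are 15 mm wide; open, the fingers measure 128 mm over their backs; the gripper's body (75 mm by 188 mm) begins 65 mm behind the grasp point.
Start: joints at [-1.262, 0.351, 1.652, -0, 1.139, -0.085], TCP at [0.211, -0.508, 0.219] pointing down, gripper open.
Joint ranges: [-2.75, 2.75], [-0.79, 2.1], [0.01, 2.65], [-1.57, 4.71], [0.07, 3.14], [-2.87, 2.87]. Speed limits (rad/s): [2.22, 2.22, 2.79, 3.14, 3.14, 3.14].

INTERFACE

Orientations are given as a unit quaternion [w, x, y, z].
In Python, from rig import * gives the robot as it stands. The module is installed in compiled form; this text tells all that it offers. Calls block until the motion is done:
- move_to(position, orientation): joint-space move of the TCP to a pose.
- movel(position, v=0.15, orientation=None): straight line of the TCP; orientation=None keeps the orientation; v is the mean speed in m/s.
- move_j(angles): joint-space move.
- open_gripper() and gripper_close(effort=None): open the fingers fully, or close them until they stop; effort is the grip in N (None keeps the last).
- sleep(seconds).
- inverse_kinematics(position, orientation): joint angles nearest the present ones, or None.
- read_state(): the state.
- get_image(name): name is "scene" or "top" or "wrist"; returns the picture (480x640x3 uint8, red, green, blue); there is no depth.
- calibration(name): a dict with "camera_matrix" (3x3 intrinsics, pixels), "eye" and "orientation" of the camera in the world. Camera axes: x right, y down, z forward; pixel columns grow to the right and rows downward; lengths in m; the calibration is good to about 2 mm. A picture is of the moment at which its call begins: read the wrist's pose just before it. calibration takes no time and is no camera call; for the wrist camera it gives the pose at the moment of the call.
A pose or a line that the arm cannot do raises PlanningError and nothing moves.
- hand_in(): hands the job in, once; it reports no verdict.
The state is a dict: "time_s": time; "joint_positions": joint angles; "qvel": joint speeds; "tau": joint torques, N m; "position": TCP position; "ee_rot": TCP orientation; "ft_force": force on the tool from outside, world axes, zero at the start; "wrist_torque": the same for the moment, N m; "width": opening from 0.0 (shut) to 1.0 (fully open).
Only numpy, scipy, OpenCV 4.12 (cv2) and the standard library are available. Lean on these libraries where they do the work, as an engineer would, in place of code of your own. Each camera call takes 0.05 s, during which the arm holds its last target.

TASK

Seat the dark walnut blank in the stop jig, ready for marking out: using the fingertips and without picking it up, push it flat up against the rail where it is, then slide it along the rail, keeping it against the rail, into the corner pocket at the left until its end butts on the stop and its side lies flush along the rail. The blank stays flat on the jig throughout, never lifted or tipped, and everything else stays where it is; finish with the robot clear of everything.

Things in the scene. Friction and masses are not known exactly. Their poses are not given: they have to be found in the camera images.
- walnut_centre (a point): centre (half-way up) of the loose dark brown walnut blank, a square stick 20 mm wide (x), 121 mm long (y) and 20 mm high (z), about 45 g, lying flat on the jig's base in front of the rail
- jig: stop jig fixed to the bench: plywood base 160 (x) x 380 (y) x 12 mm; origin under the base's centre, on the bench; z up, +x away from the robot, +y along the rail to the pocket at the robot's left. The rail, 24 mm wide and 12 mm above the base, runs along the far side, working face at x = +50 mm. End stop 16 mm above the base, face at y = +160 mm. Open at the front and right
- pocket_corner (a point): inner corner of the pocket: rail's face, stop's face and base top meet here, 12 mm above the bench; axes as the jig's. The blank is home with its centre at x = -10, y = -60.5, z = +10 mm from here
- pocket_mouth (a point): middle of the pocket's mouth at base top (jig x +37.5, y +125 mm). A cheek 35 mm long, 16 mm above the base, faces the rail; between them the pocket is 25 mm wide and 35 mm deep. The cheek is 20 mm wide, with a slanting lead-in reaching about 15 mm before the mouth
- offcut: thin round reddish-brown wooden offcut, 11 mm thick, 70 mm long (along its y), lying on the jig's base in the front left corner; origin under its centre
- maple_blank: pale square wooden blank 19 x 131 x 19 mm (long along its y), lying on the bench beside the jig; origin under its centre
- padauk_blank: bright red square wooden blank 19 x 126 x 19 mm (long along its y), lying on the bench beside the jig; origin under its centre
- wax_tin: flat round green tin, 77 mm across, 28 mm high, on the bench; origin under its centre
- glue_bottle: small white bottle with blue label and red pointed cap, 34 mm across, 95 mm high, standing on the bench; origin under its centre
- sanding_block: brown sanding block 47 x 85 x 24 mm on the bench; origin under its centre
- walnut_blank: the same walnut blank; origin under its centre, axes as above
Things that resemble listed ones, but are neither listed nor needed, are in the scene too. What is shaped like the walnut_blank but blue is not meant.

How it is judged:
On the way, in this order (a step that is already met when the one before it is completed fails the run):
1. the walnut blank lies flush along the rail, still well short of the pocket (x of walnut_centre in the frame of jig above 0.036 m and angle between the y axis of walnut_centre and the y axis of jig, either way round below 0.06 rad and y of walnut_centre in the frame of jig below 0.05 m), for 0.1 s.
2. the blank slides along the rail towards the stop, staying within 8 mm of the rail (x of walnut_centre in the frame of jig above 0.032 m and angle between the y axis of walnut_centre and the y axis of jig, either way round below 0.15 rad and y of walnut_centre in the frame of jig between 0.055 and 0.09 m), for 0.05 s.
At the end, for the whole second after the job is handed in: The walnut blank lies flat on the jig's base at rest, its side within 3 mm of the rail and parallel to it within 0.04 rad, its end within 3 mm of the stop (x of walnut_centre in the frame of jig above 0.037 m and y of walnut_centre in the frame of jig above 0.0965 m and angle between the y axis of walnut_centre and the y axis of jig, either way round below 0.04 rad and z of walnut_centre in the frame of jig between 0.018 and 0.026 m and angle between walnut_centre's own z axis and vertical below 0.06 rad and linear speed of walnut_blank below 0.01 m/s); the robot touches nothing.
It fails at once if the walnut blank was lifted by more than 8 mm (z of walnut_centre in the frame of jig above 0.03 m).
It fails at once if the walnut blank was tipped (angle between walnut_centre's own z axis and vertical above 0.3 rad).
It fails at once if one of the other loose things was moved by more than 15 mm (distance of any of offcut, maple_blank, padauk_blank, wax_tin, glue_bottle, sanding_block from where it was at the start of the episode above 0.015 m).
It also fails if it takes over 56 s, if anything falls off the work surface, if the arm or the gripper's body presses on something with over 40 N, if the wrist force passes 120 N, or if a joint passes its speed limit or range.

## Working session

There is one attempt and no reset: what is moved stays moved. The work goes in short steps, each a Python script; the robot and the scene stay as the last script left them, time stands still between calls to the robot, and variables do not carry over. Pictures are saved under pics/ and viewed, and the job is handed in when it is done.

```bash
mkdir -p pics; python3 - <<'E'
from rig import *
import cv2
for n in ["scene","top","wrist"]:
    im=get_image(n); cv2.imwrite(f"pics/{n}0.png",im[:,:,::-1]); c=calibration(n)
    print(n,c)
s=read_state(); print(s)
E
```

```text
scene {'camera_matrix': array([[574.09478788,   0.        , 321.26548571],
       [  0.        , 574.09478788, 243.93064729],
       [  0.        ,   0.        ,   1.        ]]), 'eye': array([0.87889909, 0.56847184, 1.28914914]), 'orientation': array([-0.0753599 ,  0.29135463,  0.92673697, -0.22492653])}
top {'camera_matrix': array([[442.94832852,   0.        , 319.61238927],
       [  0.        , 442.94832852, 237.80888141],
       [  0.        ,   0.        ,   1.        ]]), 'eye': array([0.26912309, 0.05688419, 1.33259875]), 'orientation': array([ 0.06005973, -0.70418308,  0.70422801, -0.06768999])}
wrist {'camera_matrix': array([[348.76315504,   0.        , 316.52732512],
       [  0.        , 348.76315504, 243.20662464],
       [  0.        ,   0.        ,   1.        ]]), 'eye': array([ 0.27482269, -0.48216995,  0.38357229]), 'orientation': array([ 0.10372771,  0.82529757, -0.55063865, -0.07015382])}
{'time_s': 0.15, 'joint_positions': array([-1.26162892e+00,  3.51099847e-01,  1.65222594e+00, -4.58863135e-06,
        1.13909607e+00, -8.45858273e-02]), 'qvel': array([ 0.00120692, -0.0006427 , -0.00184746, -0.00045168, -0.00151254,
       -0.00014895]), 'tau': array([ 1.53210426e-04, -4.97464335e+01, -2.85343838e+01,  6.98835868e-02,
        2.45627534e-02, -7.63928961e-05]), 'position': array([ 0.2109677 , -0.50766922,  0.21825145]), 'ee_rot': array([-4.11759436e-04,  9.80682045e-01,  1.95608168e-01, -4.85287453e-05]), 'ft_force': array([0.62480782, 0.43816695, 0.92350112]), 'wrist_torque': array([ 0.00635102, -0.01565455, -0.03220919]), 'width': 1.0016368283894168}
```

View pics/scene0.png

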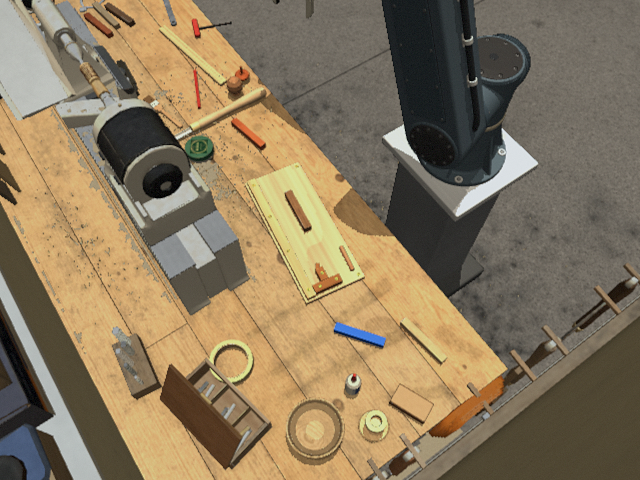

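View pics/top0.png

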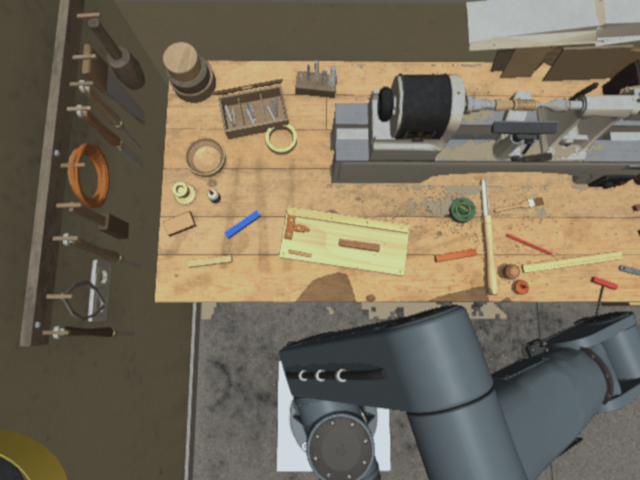

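```bash
python3 - <<'E'
import cv2
a=cv2.imread("pics/top0.png")[195:285,270:420]; cv2.imwrite("pics/topc.png",cv2.resize(a,None,fx=5,fy=5,interpolation=cv2.INTER_CUBIC))
a=cv2.imread("pics/scene0.png")[155:310,235:375]; cv2.imwrite("pics/scenec.png",cv2.resize(a,None,fx=3.8,fy=3.8,interpolation=cv2.INTER_CUBIC))
E
cat > h.py <<'E'
from rig import *
import numpy as np, cv2
from scipy.spatial.transform import Rotation as R
def rot(q): return R.from_quat([q[1],q[2],q[3],q[0]])
def ray(c,uv,z):
    K=c["camera_matrix"]; uv=np.atleast_2d(uv).astype(float)
    d=np.c_[uv,np.ones(len(uv))]@np.linalg.inv(K).T
    d=rot(c["orientation"]).apply(d); e=np.array(c["eye"])
    return e+d*((z-e[2])/d[:,2])[:,None]
def proj(c,P):
    p=rot(c["orientation"]).inv().apply(np.atleast_2d(P)-c["eye"])@c["camera_matrix"].T
    return p[:,:2]/p[:,2:]
E
```

```text
(no output)
```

View pics/topc.png

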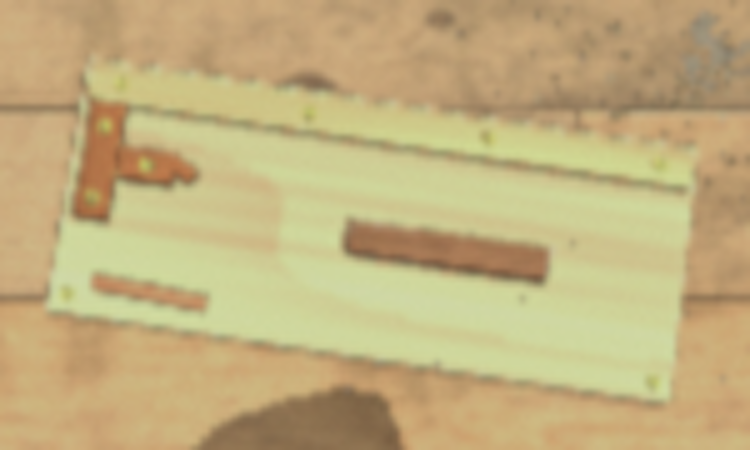

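View pics/scenec.png

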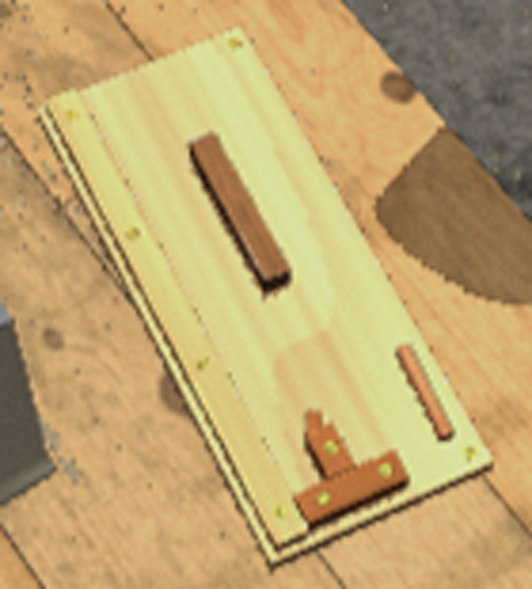

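```bash
python3 - <<'E'
from h import *
c=calibration("top")
o=np.array([270,195])
pts=np.array([[668,402],[50,312],[688,190],[130,103],[348,218],[548,247],[545,282],[345,250]])/5+o
P=ray(c,pts,0.012);print(P.round(4))
d=P[2]-P[3];print(np.arctan2(d[1],d[0]))
s=read_state(); cw=calibration("wrist")
print(rot(s["ee_rot"]).as_matrix().round(3)); print(rot(s["ee_rot"]).inv().apply(cw["eye"]-s["position"])); print((rot(s["ee_rot"]).inv()*rot(cw["orientation"])).as_matrix().round(3))
E
```

```text
[[ 0.3966 -0.2086  0.012 ]
 [ 0.4508  0.1615  0.012 ]
 [ 0.5258 -0.2254  0.012 ]
 [ 0.5796  0.1146  0.012 ]
 [ 0.5083 -0.0181  0.012 ]
 [ 0.4906 -0.1391  0.012 ]
 [ 0.4691 -0.1368  0.012 ]
 [ 0.4886 -0.0162  0.012 ]]
-1.727837645143933
[[ 0.923  0.384 -0.   ]
 [ 0.384 -0.923  0.001]
 [ 0.    -0.001 -1.   ]]
[ 0.0687624   0.00081394 -0.16531704]
[[ 0.    -0.969 -0.249]
 [ 1.     0.    -0.001]
 [ 0.001 -0.249  0.969]]
```

View pics/wrist0.png

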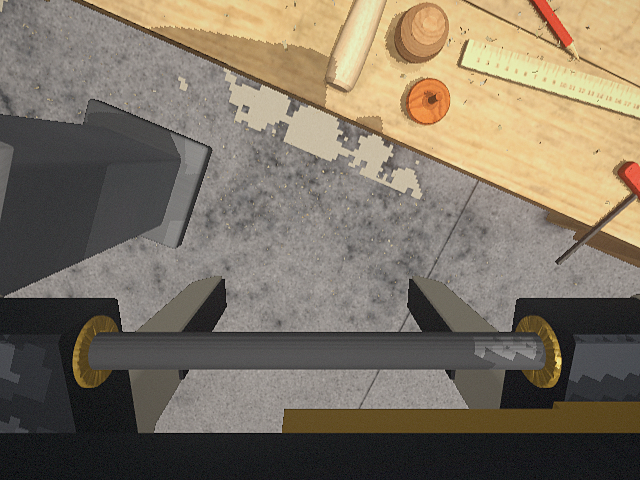

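```bash
cat >> h.py <<'E'
def tq(yaw_jig):
    x=np.array([-np.cos(yaw_jig),-np.sin(yaw_jig),0]); z=np.array([0,0,-1.]); y=np.cross(z,x)
    q=R.from_matrix(np.c_[x,y,z]).as_quat(); return np.array([q[3],q[0],q[1],q[2]])
E
python3 - <<'E'
from h import *
c=calibration("top")
print(ray(c,[[340,182],[335,105]],0.1), ray(c,[[400,138]],0.3))
yj=-0.157
q=tq(yj)
p0=np.array([0.49,-0.03,0.0])+0.05*np.array([np.cos(yj),np.sin(yj),0]); p0[2]=0.25
print(inverse_kinematics(p0,q))
s=read_state(); print(rot(s['ee_rot']).as_matrix())
move_to(p0,q)
s=read_state(); print(s["position"],s["joint_positions"],s["time_s"])
cw=calibration("wrist"); im=get_image("wrist"); cv2.imwrite("pics/w1.png",im[:,:,::-1]); np.save("w1.npy",im)
import pickle; pickle.dump(cw,open("w1.pkl","wb"))
E
```

```text
[[ 0.65902106 -0.01583245  0.1       ]
 [ 0.89891533 -0.00308901  0.1       ]] [[ 0.70952032 -0.15379751  0.3       ]]
[-1.56102770e-01  3.02701654e-01  1.63816268e+00 -4.44089210e-16
  1.20072832e+00 -1.56989910e+00]
[[ 9.23474884e-01  3.83658796e-01 -2.56269556e-04]
 [ 3.83658876e-01 -9.23474550e-01  7.88624933e-04]
 [ 6.59044796e-05 -8.26595409e-04 -9.99999656e-01]]
[ 0.53932196 -0.03846219  0.24992822] [-1.57230301e-01  3.02817599e-01  1.63818637e+00 -1.50521420e-04
  1.20073527e+00 -1.56942709e+00] 2.2167
```

View pics/w1.png

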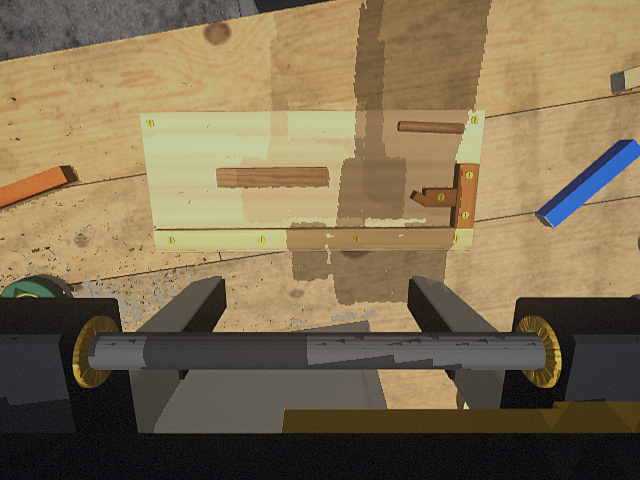

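```bash
python3 - <<'E'
import cv2
a=cv2.imread("pics/w1.png")
cv2.imwrite("pics/w1a.png",cv2.resize(a[100:260,130:330],None,fx=3.75,fy=3.75,interpolation=cv2.INTER_CUBIC))
cv2.imwrite("pics/w1b.png",cv2.resize(a[100:260,310:500],None,fx=3.75,fy=3.75,interpolation=cv2.INTER_CUBIC))
E
```

```text
(no output)
```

View pics/w1a.png

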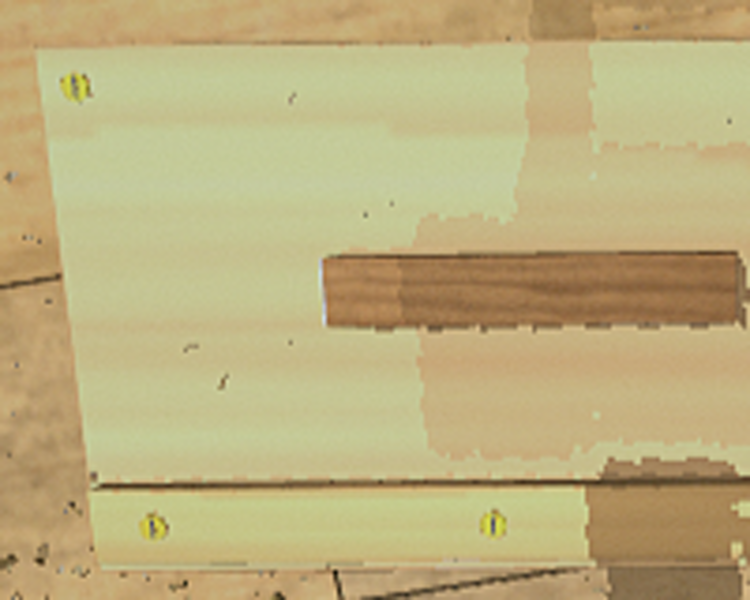

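View pics/w1b.png

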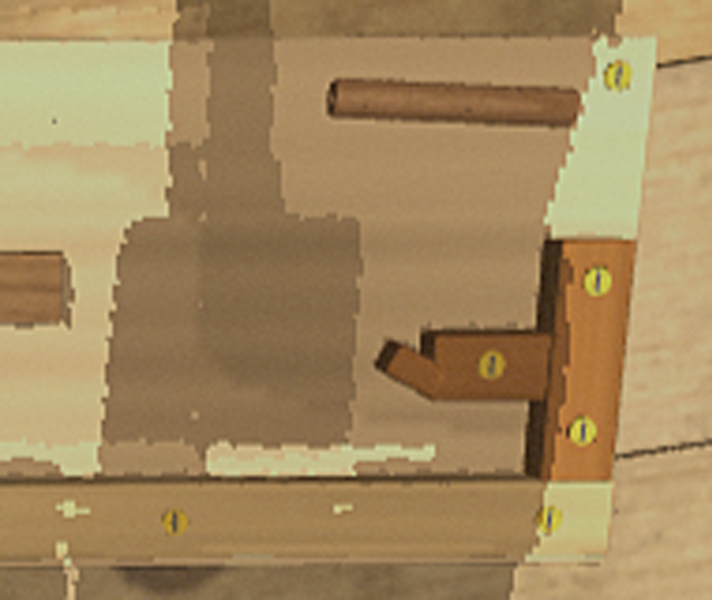

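```bash
python3 - <<'E'
from h import *
import pickle
c=pickle.load(open("w1.pkl","rb"))
A=lambda l:np.array(l)/3.75+[130,100]-.3
B=lambda l:np.array(l)/3.75+[310,100]-.3
f=np.r_[ray(c,A([[38,46]]),.012),ray(c,B([[658,38]]),.012)]
rt=np.r_[ray(c,A([[95,488]]),.024),ray(c,B([[520,480]]),.024)]
rf=np.r_[ray(c,A([[95,483]]),.012),ray(c,B([[520,476]]),.012)]
for l in (f,rt,rf):
    d=l[1]-l[0]; print(l.round(4).tolist(),np.linalg.norm(d),np.arctan2(d[1],d[0])-np.pi/2)
d=rt[1]-rt[0]+f[1]-f[0]; y=np.r_[d[:2],0]/np.linalg.norm(d[:2]); x=np.array([y[1],-y[0],0])
stopf=ray(c,B([[545,240],[525,476]]),.012); stopt=ray(c,B([[565,240],[541,480]]),.028)
bl=np.r_[ray(c,A([[325,257],[326,327],[741,327],[739,253]]),.032)]
print("yaw",np.arctan2(y[1],y[0])-np.pi/2)
print("x: front",f@x,"railtop",rt@x,"railfoot",rf@x,"y: stop",stopf@y,stopt@y, "ends",f@y)
xo=np.mean((f@x)+.08); print(xo, np.mean(rt@x)-.05, np.mean(stopt@y)-.16, np.mean(f@y))
xo=np.mean([xo,np.mean(rt@x)-.05]); yo=np.mean([np.mean(stopt@y)-.16,np.mean(f@y)])
o=x*xo+y*yo
print("jig o",o,"blank jig",(bl-o)@np.c_[x,y],"ctr",((bl-o)@np.c_[x,y]).mean(0))
d=(bl[2]+bl[3]-bl[0]-bl[1])@np.c_[x,y];print("blank yaw",np.arctan2(-d[0],d[1]))
np.save("jig.npy",np.c_[o,x,y])
E
```

```text
[[0.3981, -0.2111, 0.012], [0.4552, 0.1603, 0.012]] 0.3757114005859745 -0.15261742143595658
[[0.5262, -0.2243, 0.024], [0.5768, 0.108, 0.024]] 0.33615679591247805 -0.15114473335726908
[[0.5263, -0.2299, 0.012], [0.5787, 0.1123, 0.012]] 0.34615908685227625 -0.15207720428438543
yaw -0.1519219919967747
x: front [0.4254754  0.42573668] railtop [0.55407937 0.55381809] railfoot [0.55501951 0.55507323] y: stop [0.1998074 0.200171 ] [0.19938285 0.19889975] ends [-0.14838411  0.2273272 ]
0.5056060404459528 0.503948726829051 0.039141304109077374 0.039471547826101266
jig o [ 0.50491194 -0.03753844  0.        ] blank jig [[-0.01960057 -0.10344097]
 [ 0.00028472 -0.10469732]
 [ 0.00107995  0.01584296]
 [-0.01994161  0.01524679]] ctr [-0.00954438 -0.04426214]
blank yaw -0.0018985591103739782
```

```bash
cat >> h.py <<'E'
try:
    J=np.load("jig.npy"); O,X,Y=J.T
    YAW=np.arctan2(X[1],X[0]); Q=tq(YAW)
    def jp(x,y,z): p=O+X*x+Y*y; return np.array([p[0],p[1],z])
    def tj():
        s=read_state(); d=s["position"]-O; f=s["ft_force"]
        return np.round([d@X,d@Y,s["position"][2],f@X,f@Y,f[2],s["time_s"]],4)
    def snap(n):
        im=get_image("scene" if n[0]=='s' else "wrist" if n[0]=='w' else "top"); cv2.imwrite(f"pics/{n}.png",im[:,:,::-1])
except FileNotFoundError: pass
E
python3 - <<'E'
from h import *
yb=-.0443
move_to(jp(-.057,yb,.09),Q)
movel(jp(-.057,yb,.017),v=.08,orientation=Q)
print(tj())
movel(jp(-.03,yb,.017),v=.08); f0=tj();print(f0)
movel(jp(-.015,yb,.017),v=.05); print(tj())
snap("s2")
E
```

```text
[-0.0567 -0.0443  0.0174  0.6008 -0.6426  0.7298  4.1083]
[-0.0302 -0.0443  0.017  -0.3601  0.696   0.3762  4.6   ]
[-0.0149 -0.0443  0.0169  0.1061  0.7035  0.1021  5.05  ]
```

```bash
python3 - <<'E'
import cv2
a=cv2.imread("pics/s2.png")[155:310,235:375]; cv2.imwrite("pics/s2c.png",cv2.resize(a,None,fx=3.8,fy=3.8,interpolation=cv2.INTER_CUBIC))
E
```

```text
(no output)
```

View pics/s2c.png

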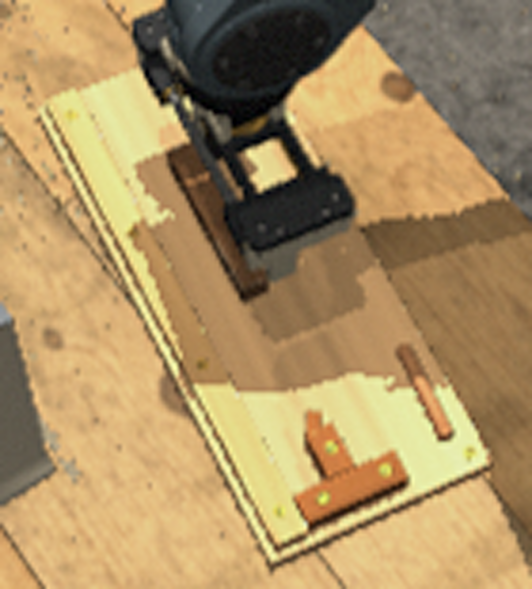

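The fingers are behind the blank near both ends and the blank has moved parallel to the rail. I'll carry on to contact with the rail.

```bash
python3 - <<'E'
from h import *
yb=-.0443
movel(jp(.012,yb,.017),v=.05); print(tj())
x=.012
while x<.030:
    x+=.0015; movel(jp(x,yb,.017),v=.03); sleep(.05); t=tj(); print(t)
    if t[3]<-5: break
sleep(.2); print(tj())
movel(jp(x-.03,yb,.017),v=.1)
movel(jp(x-.03,yb,.15),v=.2)
gripper_close()
movel(jp(.02,-.10,.24),v=.3)
s=calibration("wrist"); snap("w3")
import pickle; pickle.dump(s,open("w3.pkl","wb")); print(tj())
a=cv2.imread("pics/w3.png"); print(proj(s,[jp(.05,-.19,.024),jp(.05,.16,.024)]))
E
```

```text
[ 0.0118 -0.0443  0.0169  0.5062 -0.2489  0.8046  5.7917]
[ 0.0135 -0.0443  0.0171 -0.0367  1.2048  0.0383  6.0917]
[ 0.0151 -0.0443  0.017  -1.0249 -0.7156 -0.2198  6.3917]
[ 0.0166 -0.0443  0.017   0.4115 -0.874  -0.2153  6.6917]
[ 0.0181 -0.0443  0.017   0.9639 -0.0422  0.6623  6.9917]
[ 0.0195 -0.0443  0.017   0.2114 -0.4203 -0.6839  7.2917]
[ 0.02   -0.0443  0.0168 -4.6244 -1.7391  3.0162  7.5917]
[  0.02    -0.0442   0.0166 -11.2031  -0.6667   7.1775   7.8917]
[  0.02    -0.0442   0.0165 -11.78    -2.2279   6.2786   8.0917]
[ 0.0194 -0.0998  0.2392 -0.1037  0.2188 -0.4126 11.375 ]
[[237.33757671 243.5997104 ]
 [547.29823178 243.35308896]]
```

View pics/w3.png

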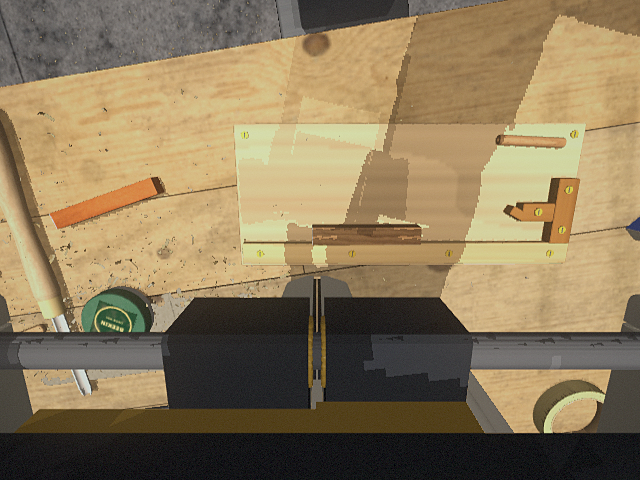

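```bash
python3 - <<'E'
from h import *
import pickle
c=pickle.load(open("w3.pkl","rb"))
a=cv2.imread("pics/w3.png")[205:260,300:435]; cv2.imwrite("pics/w3c.png",cv2.resize(a,None,fx=5.9,fy=5.9,interpolation=cv2.INTER_CUBIC))
for uv in ([313,225],[313,244],[421,225],[421,244]):
    p=ray(c,uv,.032)[0]-O; print((p@X).round(4),(p@Y).round(4))
p=ray(c,[[244,242],[545,243]],.024)-O; print(p@X,p@Y)
E
```

```text
0.0271 -0.1044
0.0485 -0.1045
0.0272 0.0133
0.0486 0.0149
[0.04814368 0.04958625] [-0.18238266  0.15733689]
```

View pics/w3c.png

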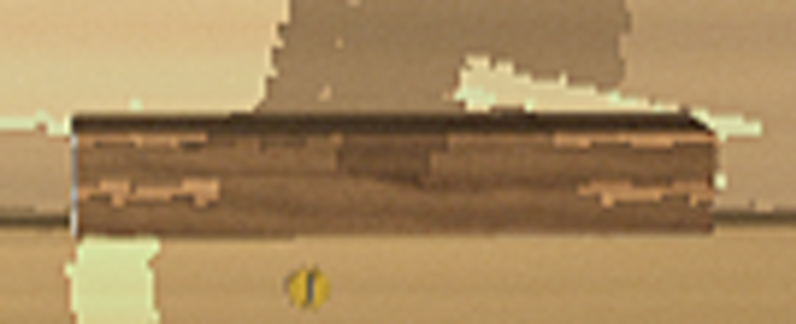

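```bash
python3 - <<'E'
from h import *
movel(jp(.035,-.150,.12),v=.3,orientation=Q)
movel(jp(.035,-.150,.017),v=.1); print(tj())
movel(jp(.035,-.118,.017),v=.08); print(tj())
movel(jp(.0355,-.07,.017),v=.06); print(tj())
snap("s4"); snap("w4")
a=cv2.imread("pics/s4.png")[155:310,235:375]; cv2.imwrite("pics/s4c.png",cv2.resize(a,None,fx=3.8,fy=3.8,interpolation=cv2.INTER_CUBIC))
E
```

```text
[ 0.0354 -0.1501  0.0176  0.5603 -0.1708  0.1757 13.1417]
[ 3.51000e-02 -1.17600e-01  1.71000e-02  6.56000e-02  2.60000e-03
 -1.12200e-01  1.36917e+01]
[ 0.0356 -0.0701  0.017   0.2633  0.3137 -0.4886 14.6417]
```

View pics/s4c.png

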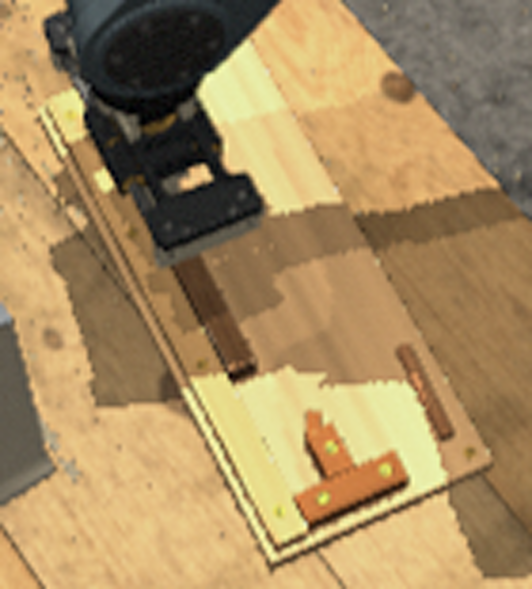

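View pics/w4.png

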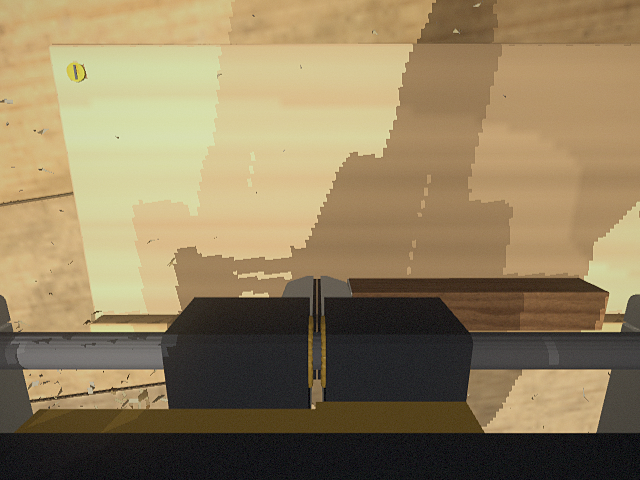

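```bash
python3 - <<'E'
from h import *
c=calibration("wrist")
a=cv2.imread("pics/w4.png")[260:345,340:640]; cv2.imwrite("pics/w4c.png",cv2.resize(a,None,fx=2.66,fy=2.66,interpolation=cv2.INTER_CUBIC))
print(proj(c,[jp(.0485,y,.032) for y in (-.05,.066)]), proj(c,[jp(.0285,y,.032) for y in (-.05,.066)]),proj(c,[jp(.0495,y,.024) for y in (-.05,.066,.09)]))
E
```

```text
[[360.30648908 329.68299291]
 [604.34929949 329.54303573]] [[361.64316963 290.31811215]
 [613.21639192 290.18641598]] [[358.28279027 323.66139995]
 [591.09353061 323.52966545]
 [639.24407884 323.50241976]]
```

View pics/w4c.png

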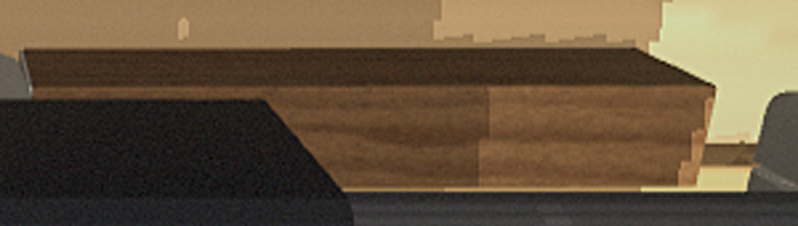

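```bash
python3 - <<'E'
from h import *
movel(jp(.036,-.03,.017),v=.06); print(tj())
movel(jp(.036,0.0,.017),v=.05); print(tj())
movel(jp(.036,0.016,.017),v=.05); print(tj())
y=.016
while y<.034:
    y+=.0015; movel(jp(.036,y,.017),v=.03); sleep(.05); t=tj(); print(t)
    if t[4]<-5: break
snap("s5")
a=cv2.imread("pics/s5.png")[155:310,235:375]; cv2.imwrite("pics/s5c.png",cv2.resize(a,None,fx=3.8,fy=3.8,interpolation=cv2.INTER_CUBIC))
E
```

```text
[ 0.0361 -0.03    0.017  -0.6198 -0.3949 -0.061  15.5583]
[ 0.036   0.      0.017   0.1073 -0.2406  0.5929 16.3083]
[ 3.6000e-02  1.6300e-02  1.7000e-02  9.3340e-01 -3.4500e-02 -7.0500e-01
  1.6775e+01]
[ 3.6000e-02  1.7400e-02  1.7000e-02  2.8930e-01  2.9750e-01 -7.4040e-01
  1.7075e+01]
[3.6000e-02 1.9000e-02 1.7000e-02 2.4690e-01 4.4820e-01 7.7070e-01
 1.7375e+01]
[ 3.6000e-02  2.0500e-02  1.7000e-02 -8.1610e-01  1.1500e-01  4.9150e-01
  1.7675e+01]
[ 3.6000e-02  2.2000e-02  1.7000e-02  6.1300e-02  5.9960e-01 -7.6170e-01
  1.7975e+01]
[ 3.6000e-02  2.3500e-02  1.7000e-02 -2.1930e-01 -2.5200e-02 -1.5410e-01
  1.8275e+01]
[ 3.6000e-02  2.5000e-02  1.7000e-02  5.9000e-03 -2.5480e-01 -2.2460e-01
  1.8575e+01]
[ 3.61000e-02  2.52000e-02  1.71000e-02  3.63100e-01 -1.21404e+01
  1.03020e+00  1.88750e+01]
```

View pics/s5c.png

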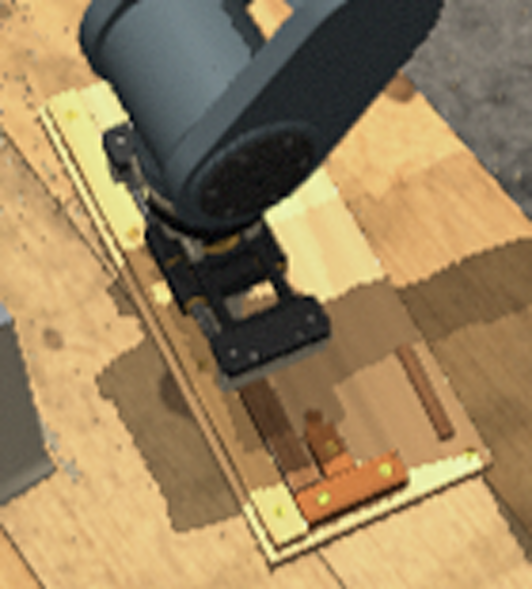

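```bash
python3 - <<'E'
from h import *
import pickle
movel(jp(.036,-.015,.017),v=.08)
movel(jp(.036,-.015,.1),v=.15)
movel(jp(.04,.06,.22),v=.25)
sleep(.2)
c=calibration("wrist"); snap("w6"); pickle.dump(c,open("w6.pkl","wb")); print(tj())
uv=proj(c,[jp(.0495,-.0,.024),jp(.0495,.16,.028)]);print(uv)
u0,v0=int(uv[0][0])-20,int(uv[0][1])-70
print(u0,v0)
a=cv2.imread("pics/w6.png")[v0:v0+100,u0:u0+260]; cv2.imwrite("pics/w6c.png",cv2.resize(a,None,fx=3,fy=3,interpolation=cv2.INTER_CUBIC))
E
```

```text
[ 0.0397  0.0594  0.2189  0.4532 -0.8066  0.2942 21.2583]
[[260.77035837 230.64457322]
 [413.38104951 231.32515413]]
240 160
```

View pics/w6c.png

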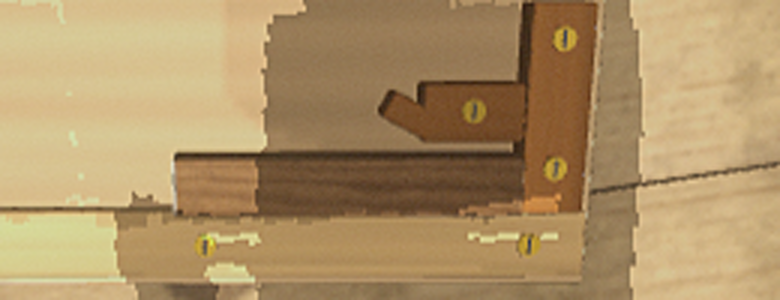

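```bash
python3 - <<'E'
from h import *
import pickle
c=pickle.load(open("w6.pkl","rb"))
f=lambda l:np.array(l)/3+[240,160]-.33
b=ray(c,f([[176,156],[176,214],[518,155],[520,214]]),.032)-O; print(np.c_[b@X,b@Y].round(4))
r=ray(c,f([[20,209],[150,210]]),.024)-O; print("rail",(r@X).round(4))
s=ray(c,f([[526,30],[526,150]]),.028)-O; print("stop",(s@Y).round(4))
E
```

```text
[[0.0281 0.0403]
 [0.0482 0.0401]
 [0.0278 0.1564]
 [0.0483 0.1585]]
rail [0.0481 0.0485]
stop [0.1574 0.1601]
```

```bash
python3 - <<'E'
from h import *
movel(jp(-.02,.0,.28),v=.2); print(tj()); hand_in()
E
```

```text
[-1.9800e-02  2.0000e-04  2.7960e-01  1.1710e+00  2.3570e-01 -7.5300e-02
  2.1925e+01]
the job is handed in; nothing more can be done
```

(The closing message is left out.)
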